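Refit the brake handle from the lidded spares tub

ROBOT

A 6-joint arm with a two-finger parallel gripper is mounted at the origin on the work surface. World frame = base frame: x ahead of the robot, y to its left, z up, the work surface at z = 0. Lengths are in m, angles in rad, forces in N, time in s.
With the tool pointing down it reaches from about 0.325 to 0.875 m from the base axis. Payload 4.4 kg.
Tool frame: the origin (TCP) lies at the centre of the arm's flange, where the gripper is bolted on; the fingertips stand 173 mm ahead of it and the grasp point (between the pads) lies 155 mm ahead of it; z points along the fingers, y is the line along which they close (so a half turn about z gives the same grasp; the last joint's range is limited). The gripper opens to 85 mm and grips with 20 to 120 N. Pads are 22 mm wide; open, the fingers measure 114 mm over their backs; the gripper's body (76 mm by 85 mm) begins 54 mm behind the grasp point. The pads swing forward as they close: fully open they stand 13 mm farther back than shut.
Start: joints at [1.026, 0.207, 1.542, -0, 1.393, -0.15], TCP at [0.221, 0.531, 0.405] pointing down, gripper open.
Joint ranges: [-2.73, 2.73], [-0.86, 2.22], [0.23, 2.46], [-1.11, 4.25], [0.08, 2.63], [-2.82, 2.82]. Speed limits (rad/s): [2.79, 2.79, 3.14, 3.14, 3.14, 3.14].

INTERFACE

Orientations are given as a unit quaternion [x, y, z, w].
In Python, from cell import bot gives the robot as it stands.
- The arm moves only by the tool jog_arm, never from a script. Its argument "deltas" is a list of rows, each an object with "hand": the opening, from 0 (shut) to 1 (fully open); "offset": the shift along the tool's x, y, z scaled (see below), a list of three; "yaw": the turn about the tool's z scaled (see below). In form: [{"hand": hand, "offset": [x, y, z], "yaw": yaw}, ...]. A call has exactly 10 rows; each row is the pose to reach, as a shift and turn from the pose commanded when the call began, along the tool's axes at that moment; what a row does not reach only later rows make up. The controller multiplies each number of a shift by 0.2 m and each number of a turn by pi/2 rad. A row lasts 1/12 s, in which the tool goes at most 41.7 mm and 7.16 degrees, less where a joint would pass 70% of its speed; a pose out of reach is approached as far as the arm can. A call with a number of a shift or a turn outside -1 to 1 is refused whole. A call with a gripper value outside its range is refused whole. The fingers move at their own pace and stop on an object; the grip force is fixed at half the most. Time passes only in rows, so rows that repeat a pose let the fingers close, or fill a call up. It gives the time, the measured TCP pose, the force, the opening and the grip force at its end, in the units of the state.
- bot.get_state(): the state, without advancing time (a new reading comes with each control period).
- bot.camera(name): name is "scene" or "top" or "wrist"; returns a dict with "img" (480x640x3 uint8, blue, green, red), "z_map" (480x640 float32, m along the optical axis (not along the pixel's ray), 0 where there is no reading), "mtx" (3x3 intrinsics, pixels), "extrinsics" (4x4, takes a point from world to camera coordinates). Camera axes: x right, y down, z forward; pixel columns grow to the right and rows downward; lengths in m; the calibration is good to about 2 mm. A picture is of the moment at which its call begins.
- bot.job_done(): hands the job in; it is judged then, once.
Trained networks look in a picture, given as the dict that the camera call returned (one of the last four; its "shot" number tells which), for a name from the list of things; names that differ only in an ending like _2 or _b are one class to them, and where a whole thing is asked for, a point or a joint stands for the part that bears it (a point fixed in the world has none). Each returns a list of dicts, best first, with "score" (0 to 1); they miss things now and then, are a little off and sometimes report something else, mostly with a low value. They report only what shows in the picture. A call takes as long as a camera call.
- bot.trace(target, picture): "pixels" (480x640 bool, what is visible of it) and "rect" ([left, top, right, bottom] in pixels, round what is visible of it).
The state is a dict: "t": time; "q": joint angles; "qvel": joint speeds; "effort": joint torques, N m; "tool_pos": TCP position; "ee_rot": TCP orientation; "force": force on the tool from outside, world axes, zero at the start; "ft_torque": the same for the moment, N m; "width": finger opening in m; "gripper_force": force on a finger pad.
Only numpy, scipy, OpenCV 4.12 (cv2) and the standard library are available. Lean on these libraries where they do the work, as an engineer would, in place of code of your own. Each camera call takes 0.05 s, during which the arm holds its last target. There are 200 camera calls.

TASK

The film-roll stand on the packing bench has lost its brake handle. Lift the lid off the blue spares tub and set it down, knob up, in the middle of the round cork mat; then take the red handle out of the tub and fit it over the stand's square spindle, turned to match and fully down on the collar, and let go. Do not drop the lid or the handle, and leave the tub standing in its place and the tape, the cutter and the carton undisturbed.

Things in the scene. Friction and masses are not known exactly. Their poses are not given: they have to be found in the camera images.
- tub: Loose round blue plastic tub, open at the top under the lid: outside diameter 160, inside diameter 152, height 70, floor 5 thick, 0.5 kg. Origin: centre of its underside, z up.
- lid: Loose round white lid, 42 high, about 0.2 kg. From below: grey lip, diameter 146, 6 deep, hanging inside the tub; plate, diameter 170, z 6 to 12, resting on the rim; black stem, diameter 20, z 12 to 20; black round knob, diameter 30, z 20 to 42. Origin: centre of the lip's underside (64 above the tub's underside when closed), z up through the knob.
- handle: Loose red wing handle, 0.12 kg, 46 high, standing bore down on the tub's floor. Below, a square hub 30 x 30, z 0 to 26, with a square bore 17 x 17, 26 deep, open downward; above (z 26 to 46) a bar 84 long (x), 30 wide (y), black dot on top. Hub, bore and bar are aligned with x and y; grip the flat sides y = +-15. Origin: centre of the underside, on the bore's axis, z up.
- mat: Round cork mat fixed on the bench, diameter 200, 4 thick. Origin: centre of its underside.
- stand: Fixed film-roll stand: yellow brake housing 70 x 70, 48 high, with an upright square spindle in the middle of its top; at x = +105 a black roll along y, diameter 62, length 140, between two yellow cheeks, tops at 75. Spindle 14 x 14, faces parallel to the stand's x and y, domed end. Origin: on the spindle's axis at bench level; x points to the roll, z up.
- collar (a point): Top centre of the round dark collar (diameter 38) at the foot of the spindle, 52 above the bench, axes as the stand's. The square spindle rises 17 above it, the dome to 24 above it. The handle's underside rests here when fully fitted; any of the four quarter turns is right.
- tape: Bystander: amber roll of packing tape lying flat, outside diameter 92, height 45. Origin: centre of its underside.
- cutter: Bystander: red box cutter lying flat, body 110 x 24 x 16, short blade at +x. Origin: centre of the body's underside.
- carton: Bystander: small cardboard carton 60 x 90 x 35. Origin: centre of its underside.

How it is judged:
By the outcome, as a careful person would: the job done as asked, in the order asked, and still so for the second after the job is handed in, with the robot touching nothing.
It also fails if it takes over 69 s, if anything falls off the work surface, if the arm or the gripper's body presses on something with over 40 N, if the wrist force passes 120 N, or if a joint passes its speed limit or range.

## Working session

There is one attempt and no reset: what is moved stays moved. The work goes in short steps, Python scripts to look and compute and a tool call to move; the robot and the scene stay as the last step left them, time stands still between calls to the robot, and variables do not carry over. Pictures are saved under pics/ and viewed, at most 10 in all, crops included, and the job is handed in when it is done.

Besides the shell and the picture viewer there is one more tool, called after "Request:" by a JSON object that holds its "fn" and its "kwargs", one argument or row to a line. jog_arm: Moves the arm, as the interface text tells. Its arguments: {"type":"object","properties":{"deltas":{"type":"array","items":{"type":"object","properties":{"hand":{"type":"number"},"offset":{"type":"array","items":{"type":"number","minimum":-1,"maximum":1}},"yaw":{"type":"number","minimum":-1,"maximum":1}}}}},"required":["deltas"]}

```bash
mkdir -p pics; ls
cat > h.py <<'E'
import numpy as np, cv2
from cell import bot
def pts(p,mask=None):
    z=p["z_map"]; m=z>0
    if mask is not None: m&=mask
    v,u=np.nonzero(m); K=p["mtx"]; d=z[v,u]
    c=np.c_[(u-K[0,2])/K[0,0]*d,(v-K[1,2])/K[1,1]*d,d]
    E=np.array(p["extrinsics"]); return (c-E[:3,3])@E[:3,:3], (u,v)
def save(p,n): cv2.imwrite(f"pics/{n}.png",p["img"])
E
python3 - <<'E'
from h import *
np.set_printoptions(precision=4,suppress=True)
s=bot.get_state(); print(s["tool_pos"],s["ee_rot"],s["width"],s["t"])
for c in ["top","scene"]:
    p=bot.camera(c); save(p,c+"0"); print(c,np.linalg.inv(p["extrinsics"])[:3,3])
    for n in ["tub","lid","mat","stand","tape","cutter","carton","handle"]:
        for r in bot.trace(n,p)[:2]:
            P,_=pts(p,r["pixels"]); 
            if len(P): print(n,round(r["score"],2),r["rect"],np.median(P,0),np.percentile(P,2,axis=0),np.percentile(P,98,axis=0))
E
```

```text
pics
[0.2204 0.5307 0.4035] [ 0.1956  0.9807 -0.0011 -0.0004] 0.08553085734159988 0.0
top [0.3895 0.0222 1.0338]
lid 0.59 [253.6, 196.3, 346.8, 289.1] [0.5342 0.0004 0.0766] [ 0.46   -0.076   0.0712] [0.6133 0.0765 0.1056]
mat 0.94 [399.8, 251.3, 499.7, 359.4] [ 0.4274 -0.2887  0.0044] [ 0.3398 -0.3774  0.0004] [ 0.5193 -0.1996  0.0083]
stand 0.56 [80.8, 219.6, 189.9, 328.8] [0.4837 0.2983 0.0419] [0.3907 0.2219 0.0053] [0.5654 0.3872 0.0765]
tape 0.75 [149.1, 119.3, 200.8, 169.3] [0.7404 0.2465 0.0388] [0.6927 0.2026 0.0025] [0.7795 0.289  0.0485]
tape 0.45 [84.0, 222.3, 191.5, 328.5] [0.4835 0.298  0.0328] [0.3907 0.2208 0.0046] [0.5677 0.3876 0.0765]
cutter 0.59 [387.1, 128.1, 427.4, 186.3] [ 0.7202 -0.2197  0.016 ] [ 0.6606 -0.2588  0.0014] [ 0.7724 -0.1796  0.0229]
carton 0.88 [250.2, 314.6, 300.0, 343.2] [0.3779 0.0481 0.0358] [0.3489 0.0052 0.0318] [0.4072 0.0908 0.0393]
scene [ 1.1085 -0.5503  0.6605]
tub 0.65 [274.0, 250.8, 353.3, 291.5] [ 0.5946 -0.0545  0.0344] [ 0.5102 -0.079   0.0022] [0.6182 0.0322 0.0651]
lid 0.77 [266.7, 213.8, 354.3, 266.1] [ 0.5473 -0.0075  0.0763] [ 0.4627 -0.0783  0.0728] [0.6176 0.0757 0.1055]
lid 0.42 [105.3, 277.2, 213.8, 359.0] [ 0.4396 -0.2953  0.0042] [ 0.3455 -0.3791  0.0017] [ 0.5237 -0.2011  0.0066]
mat 0.87 [106.4, 277.1, 216.4, 358.7] [ 0.4399 -0.2951  0.0042] [ 0.3451 -0.3791  0.0017] [ 0.5241 -0.2022  0.0066]
stand 0.64 [334.1, 158.7, 440.4, 229.8] [0.5358 0.2715 0.0352] [0.4065 0.2181 0.0012] [0.5818 0.3944 0.0756]
tape 0.97 [445.2, 219.1, 492.2, 263.7] [0.7429 0.238  0.0286] [0.7012 0.203  0.0028] [0.785  0.2892 0.0466]
cutter 0.95 [286.7, 340.9, 316.5, 415.8] [ 0.7331 -0.2276  0.0155] [ 0.6619 -0.262   0.0036] [ 0.7803 -0.1784  0.0217]
carton 0.87 [253.2, 204.3, 301.5, 232.6] [0.3817 0.0335 0.0352] [0.3532 0.0027 0.007 ] [0.4087 0.0889 0.0379]
carton 0.5 [105.7, 276.7, 215.5, 357.4] [ 0.4403 -0.2947  0.0042] [ 0.3461 -0.3789  0.0016] [ 0.524  -0.2006  0.0066]
```

```bash
cat >> h.py <<'E'
def circ(xy):
    c,r=cv2.minEnclosingCircle(xy.astype(np.float32)); return np.array(c),r
E
python3 - <<'E'
from h import *
np.set_printoptions(precision=4,suppress=True)
p=bot.camera("top"); 
crop=p["img"][200:345,70:215]; a=cv2.resize(crop,(580,580),interpolation=cv2.INTER_CUBIC); cv2.imwrite("pics/st.png",a)
P,(u,v)=pts(p)
def sel(c,r,z0,z1):
    m=(np.hypot(P[:,0]-c[0],P[:,1]-c[1])<r)&(P[:,2]>z0)&(P[:,2]<z1); return P[m],m
k,_=sel((.535,0),.05,.098,.115); print("knob",circ(k[:,:2]),k[:,:2].mean(0),np.median(k[:,2]))
k,_=sel((.535,0),.12,.066,.085); print("plate",circ(k[:,:2]),k.mean(0))
r=[x for x in bot.trace("mat",p)][0]; Pm,_=pts(p,r["pixels"]); print("mat",circ(Pm[:,:2]),Pm.mean(0))
q,_=sel((.48,.3),.13,.04,.052); print("hous",len(q))
for z0,z1 in [(.042,.0495),(.0495,.056),(.058,.09)]:
    q,m=sel((.48,.3),.13,z0,z1); print(z0,len(q),q.mean(0),cv2.minAreaRect(q[:,:2].astype(np.float32)*1000))
s=bot.camera("scene"); save(s,"sc1")
E
```

```text
knob (array([0.5359, 0.0003]), 0.01485734898597002) [0.5354 0.0002] 0.10640552371829344
plate (array([0.5361, 0.0007]), 0.08515270799398422) [0.5347 0.0004 0.0766]
mat (array([ 0.43 , -0.291]), 0.10170545428991318) [ 0.4291 -0.2893  0.0044]
hous 1445
0.042 946 [0.4447 0.2963 0.0474] ((484.1776123046875, 303.1122741699219), (171.43243408203125, 164.536376953125), 6.875129222869873)
0.0495 794 [0.4581 0.2981 0.0519] ((484.4820556640625, 301.233642578125), (170.1134033203125, 162.23614501953125), 7.499258041381836)
0.058 2773 [0.5328 0.312  0.0699] ((497.55438232421875, 308.42889404296875), (142.8670654296875, 165.54705810546875), 6.910382270812988)
```

View pics/st.png

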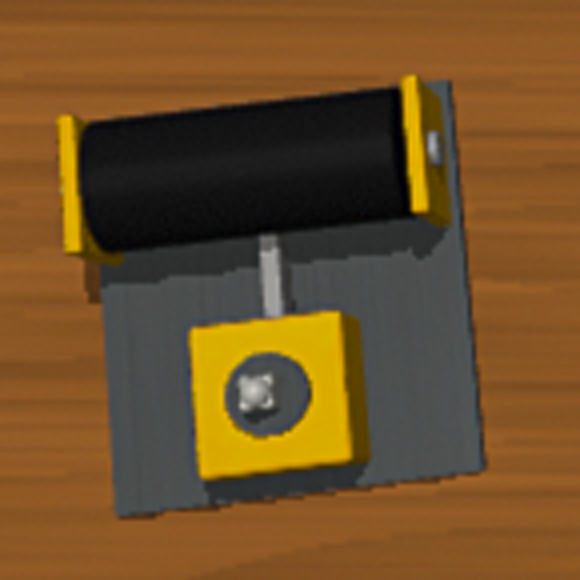

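View pics/top0.png

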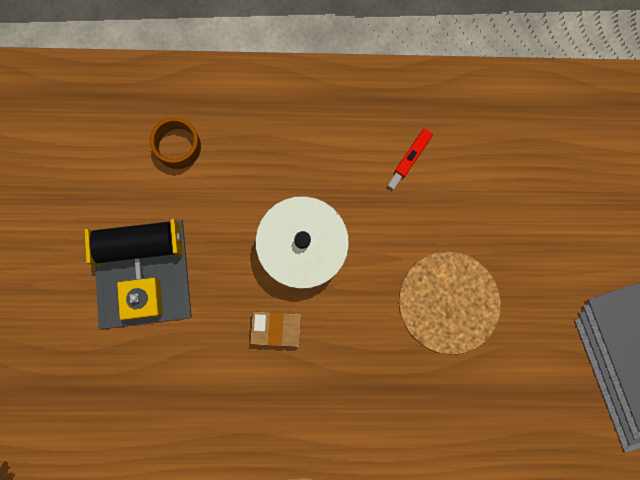

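Request:
{"fn": "jog_arm", "kwargs": {
  "deltas": [
    {"hand": 1, "offset": [-1, -1, 0], "yaw": 0.749},
    {"hand": 1, "offset": [-1, -1, 0], "yaw": 0.749},
    {"hand": 1, "offset": [-1, -1, 0], "yaw": 0.749},
    {"hand": 1, "offset": [-1, -1, 0], "yaw": 0.749},
    {"hand": 1, "offset": [-1, -1, 0], "yaw": 0.749},
    {"hand": 1, "offset": [-1, -1, 0], "yaw": 0.749},
    {"hand": 1, "offset": [-1, -1, 0], "yaw": 0.749},
    {"hand": 1, "offset": [-1, -1, 0], "yaw": 0.749},
    {"hand": 1, "offset": [-1, -1, 0], "yaw": 0.749},
    {"hand": 1, "offset": [-1, -1, 0], "yaw": 0.749}
  ]
}}

```text
t: 1.88
tool_pos: [0.329, 0.2686, 0.4049]
ee_rot: [0.71, 0.705, 0.0, 0.0]
force: [0.5, 0.0, 0.2]
width: 0.0854
gripper_force: 0.0
```

Request:
{"fn": "jog_arm", "kwargs": {
  "deltas": [
    {"hand": 1, "offset": [-1, 0.9, 0.4], "yaw": 0},
    {"hand": 1, "offset": [-1, 0.9, 0.4], "yaw": 0},
    {"hand": 1, "offset": [-1, 0.9, 0.4], "yaw": 0},
    {"hand": 1, "offset": [-1, 0.9, 0.4], "yaw": 0},
    {"hand": 1, "offset": [-1, 0.9, 0.4], "yaw": 0},
    {"hand": 1, "offset": [-1, 0.9, 0.4], "yaw": 0},
    {"hand": 1, "offset": [-1, 0.9, 0.4], "yaw": 0},
    {"hand": 1, "offset": [-1, 0.9, 0.4], "yaw": 0},
    {"hand": 1, "offset": [-1, 0.9, 0.4], "yaw": 0},
    {"hand": 1, "offset": [-1, 0.9, 0.4], "yaw": 0}
  ]
}}

```text
t: 2.72
tool_pos: [0.5084, 0.0698, 0.3246]
ee_rot: [0.707, 0.707, -0.0, -0.0]
force: [-0.7, 0.4, 0.4]
width: 0.0852
gripper_force: 0.0
```

```bash
python3 -c "
from h import *
s=bot.get_state();print(s['tool_pos'],s['ee_rot'],s['q'])"
```

```text
[0.50840034 0.06981305 0.32457991] [ 7.07079987e-01  7.07133382e-01 -1.49933760e-04 -4.98665371e-04] [-3.24402180e-02  1.58944030e-01  1.77351230e+00  4.94992953e-04
  1.21006915e+00 -3.26906566e-02]
```

Request:
{"fn": "jog_arm", "kwargs": {
  "deltas": [
    {"hand": 1, "offset": [-0.2, 0.08, 0], "yaw": 0},
    {"hand": 1, "offset": [-0.347, 0.137, 0], "yaw": 0},
    {"hand": 1, "offset": [-0.347, 0.137, 0.1], "yaw": 0},
    {"hand": 1, "offset": [-0.347, 0.137, 0.2], "yaw": 0},
    {"hand": 1, "offset": [-0.347, 0.137, 0.3], "yaw": 0},
    {"hand": 1, "offset": [-0.347, 0.137, 0.353], "yaw": 0},
    {"hand": 1, "offset": [-0.347, 0.137, 0.353], "yaw": 0},
    {"hand": 0, "offset": [-0.347, 0.137, 0.353], "yaw": 0},
    {"hand": 0, "offset": [-0.347, 0.137, 0.353], "yaw": 0},
    {"hand": 0, "offset": [-0.347, 0.137, 0.353], "yaw": 0}
  ]
}}

```text
t: 3.55
tool_pos: [0.5369, 0.0006, 0.2558]
ee_rot: [0.707, 0.708, 0.001, 0.001]
force: [0.9, -0.4, 0.5]
width: 0.0518
gripper_force: 0.0
```

Request:
{"fn": "jog_arm", "kwargs": {
  "deltas": [
    {"hand": 0, "offset": [0, 0, 0], "yaw": 0},
    {"hand": 0, "offset": [0, 0, 0], "yaw": 0},
    {"hand": 0, "offset": [0, 0, 0], "yaw": 0},
    {"hand": 0, "offset": [0, 0, 0], "yaw": 0},
    {"hand": 0, "offset": [0, 0, 0], "yaw": 0},
    {"hand": 0, "offset": [0, 0, 0], "yaw": 0},
    {"hand": 0, "offset": [0, 0, -0.02], "yaw": 0},
    {"hand": 0, "offset": [0, 0, -0.05], "yaw": 0},
    {"hand": 0, "offset": [0, 0, -0.1], "yaw": 0},
    {"hand": 0, "offset": [0, 0, -0.15], "yaw": 0}
  ]
}}

```text
t: 4.38
tool_pos: [0.5355, 0.0003, 0.2841]
ee_rot: [0.707, 0.707, -0.001, -0.001]
force: [0.1, 0.2, -2.2]
width: 0.0282
gripper_force: 59.6
```

Request:
{"fn": "jog_arm", "kwargs": {
  "deltas": [
    {"hand": 0, "offset": [-0.02, -0.01, -0.02], "yaw": 0},
    {"hand": 0, "offset": [-0.08, -0.03, -0.05], "yaw": 0},
    {"hand": 0, "offset": [-0.18, -0.07, -0.08], "yaw": 0},
    {"hand": 0, "offset": [-0.3, -0.11, -0.1], "yaw": 0},
    {"hand": 0, "offset": [-0.42, -0.15, -0.1], "yaw": 0},
    {"hand": 0, "offset": [-0.54, -0.195, -0.1], "yaw": 0},
    {"hand": 0, "offset": [-0.66, -0.24, -0.1], "yaw": 0},
    {"hand": 0, "offset": [-0.78, -0.285, -0.1], "yaw": 0},
    {"hand": 0, "offset": [-0.89, -0.325, -0.1], "yaw": 0},
    {"hand": 0, "offset": [-1, -0.365, -0.1], "yaw": 0}
  ]
}}

```text
t: 5.22
tool_pos: [0.4618, -0.2016, 0.3044]
ee_rot: [0.707, 0.707, -0.0, -0.0]
force: [-0.0, -0.2, -1.5]
width: 0.0287
gripper_force: 59.7
```

Request:
{"fn": "jog_arm", "kwargs": {
  "deltas": [
    {"hand": 0, "offset": [-0.11, -0.04, 0], "yaw": 0},
    {"hand": 0, "offset": [-0.21, -0.075, 0], "yaw": 0},
    {"hand": 0, "offset": [-0.31, -0.11, 0.03], "yaw": 0},
    {"hand": 0, "offset": [-0.39, -0.14, 0.08], "yaw": 0},
    {"hand": 0, "offset": [-0.43, -0.154, 0.16], "yaw": 0},
    {"hand": 0, "offset": [-0.445, -0.159, 0.25], "yaw": 0},
    {"hand": 0, "offset": [-0.445, -0.159, 0.34], "yaw": 0},
    {"hand": 0, "offset": [-0.445, -0.159, 0.42], "yaw": 0},
    {"hand": 0, "offset": [-0.445, -0.159, 0.47], "yaw": 0},
    {"hand": 0, "offset": [-0.445, -0.159, 0.49], "yaw": 0}
  ]
}}

```text
t: 6.05
tool_pos: [0.4301, -0.2887, 0.2045]
ee_rot: [0.707, 0.707, -0.0, -0.002]
force: [-0.5, 1.1, -1.8]
width: 0.0282
gripper_force: 59.7
```

Run:
```python
from h import *
s=bot.get_state();print(s['tool_pos'])
p=bot.camera("top"); P,_=pts(p)
m=(np.hypot(P[:,0]-.43,P[:,1]+.29)<.11)
Q=P[m]; print(np.histogram(Q[:,2],bins=np.arange(0,.08,.004)))
k=Q[(Q[:,2]>.012)&(Q[:,2]<.032)]; print("plate",circ(k[:,:2]),np.median(k[:,2]))
```

```text
[ 0.43013706 -0.28867117  0.20446315]
(array([1140,  762,   38,    0,    9,  625, 2025,  220,    5,   15,   19,
         19,   17,   54,   34,    2,    8,    5,    4]), array([0.   , 0.004, 0.008, 0.012, 0.016, 0.02 , 0.024, 0.028, 0.032,
       0.036, 0.04 , 0.044, 0.048, 0.052, 0.056, 0.06 , 0.064, 0.068,
       0.072, 0.076]))
plate (array([ 0.42836934, -0.28800943]), 0.08543378859758377) 0.025412001128077774
```

Request:
{"fn": "jog_arm", "kwargs": {
  "deltas": [
    {"hand": 0, "offset": [-0.01, 0, 0.005], "yaw": 0},
    {"hand": 0, "offset": [-0.01, 0, 0.01], "yaw": 0},
    {"hand": 0, "offset": [-0.01, 0, 0.015], "yaw": 0},
    {"hand": 0, "offset": [-0.01, 0, 0.02], "yaw": 0},
    {"hand": 0, "offset": [-0.01, 0, 0.025], "yaw": 0},
    {"hand": 0, "offset": [-0.01, 0, 0.03], "yaw": 0},
    {"hand": 0, "offset": [-0.01, 0, 0.034], "yaw": 0},
    {"hand": 0, "offset": [-0.01, 0, 0.038], "yaw": 0},
    {"hand": 0, "offset": [-0.01, 0, 0.041], "yaw": 0},
    {"hand": 0, "offset": [-0.01, 0, 0.041], "yaw": 0}
  ]
}}

```text
t: 6.93
tool_pos: [0.4314, -0.2907, 0.1977]
ee_rot: [0.707, 0.707, -0.0, -0.0]
force: [0.4, 0.4, -2.2]
width: 0.0282
gripper_force: 59.7
```

Request:
{"fn": "jog_arm", "kwargs": {
  "deltas": [
    {"hand": 0, "offset": [0, 0, 0.002], "yaw": 0},
    {"hand": 0, "offset": [0, 0, 0.004], "yaw": 0},
    {"hand": 0, "offset": [0, 0, 0.006], "yaw": 0},
    {"hand": 0, "offset": [0, 0, 0.008], "yaw": 0},
    {"hand": 0, "offset": [0, 0, 0.01], "yaw": 0},
    {"hand": 0, "offset": [0, 0, 0.011], "yaw": 0},
    {"hand": 0, "offset": [0, 0, 0.012], "yaw": 0},
    {"hand": 0, "offset": [0, 0, 0.012], "yaw": 0},
    {"hand": 0, "offset": [0, 0, 0.012], "yaw": 0},
    {"hand": 0, "offset": [0, 0, 0.012], "yaw": 0}
  ]
}}

```text
t: 7.77
tool_pos: [0.4314, -0.2908, 0.1957]
ee_rot: [0.707, 0.707, -0.0, 0.0]
force: [-0.2, 0.9, -0.1]
width: 0.0281
gripper_force: 60.0
```

Request:
{"fn": "jog_arm", "kwargs": {
  "deltas": [
    {"hand": 0, "offset": [0, 0, 0.002], "yaw": 0},
    {"hand": 0, "offset": [0, 0, 0.003], "yaw": 0},
    {"hand": 0, "offset": [0, 0, 0.004], "yaw": 0},
    {"hand": 0, "offset": [0, 0, 0.004], "yaw": 0},
    {"hand": 0, "offset": [0, 0, 0.004], "yaw": 0},
    {"hand": 0, "offset": [0, 0, 0.004], "yaw": 0},
    {"hand": 0, "offset": [0, 0, 0.004], "yaw": 0},
    {"hand": 0, "offset": [0, 0, 0.004], "yaw": 0},
    {"hand": 0, "offset": [0, 0, 0.004], "yaw": 0},
    {"hand": 0, "offset": [0, 0, 0.004], "yaw": 0}
  ]
}}

```text
t: 8.6
tool_pos: [0.4315, -0.2908, 0.1956]
ee_rot: [0.707, 0.707, -0.0, -0.0]
force: [-2.8, 2.9, 7.2]
width: 0.0279
gripper_force: 60.7
```

Contact (+7 N). Release and rise.

Request:
{"fn": "jog_arm", "kwargs": {
  "deltas": [
    {"hand": 0.3, "offset": [0, 0, -0.003], "yaw": 0},
    {"hand": 0.6, "offset": [0, 0, -0.003], "yaw": 0},
    {"hand": 1, "offset": [0, 0, -0.003], "yaw": 0},
    {"hand": 1, "offset": [0, 0, -0.003], "yaw": 0},
    {"hand": 1, "offset": [0, 0, -0.003], "yaw": 0},
    {"hand": 1, "offset": [0, 0, -0.003], "yaw": 0},
    {"hand": 1, "offset": [0, 0, -0.003], "yaw": 0},
    {"hand": 1, "offset": [0, 0, -0.1], "yaw": 0},
    {"hand": 1, "offset": [0, 0, -0.3], "yaw": 0},
    {"hand": 1, "offset": [0, 0, -0.5], "yaw": 0}
  ]
}}

```text
t: 9.43
tool_pos: [0.4306, -0.29, 0.2938]
ee_rot: [0.707, 0.707, -0.0, -0.003]
force: [1.0, -0.4, 0.4]
width: 0.0855
gripper_force: 0.0
```

Run:
```python
from h import *
np.set_printoptions(precision=4,suppress=True)
s=bot.get_state();print(s['tool_pos'])
p=bot.camera("top"); P,(u,v)=pts(p)
m=(np.hypot(P[:,0]-.43,P[:,1]+.29)<.11)
Q=P[m]; k=Q[(Q[:,2]>.012)&(Q[:,2]<.032)]; print("plate",circ(k[:,:2]),np.median(k[:,2]))
for r in bot.trace("handle",p)[:2]:
    H,_=pts(p,r["pixels"]); print(r["score"],r["rect"],H.mean(0),np.percentile(H,[2,98],axis=0))
    t=H[np.abs(H[:,2]-.051)<.006]; print(len(t),t.mean(0),cv2.minAreaRect(t[:,:2].astype(np.float32)*1000))
t=P[(np.hypot(P[:,0]-.5357,P[:,1])<.1)]; rim=t[(t[:,2]>.062)&(t[:,2]<.078)]; print("rim",circ(rim[:,:2]),np.median(rim[:,2]))
c=p["img"][180:300,240:360]; cv2.imwrite("pics/tub.png",cv2.resize(c,(600,600),interpolation=cv2.INTER_CUBIC))
```

```text
[ 0.4306 -0.29    0.2938]
plate (array([ 0.4305, -0.2903]), 0.0851515531539917) 0.016484279767901816
0.91 [279.6, 228.4, 321.3, 256.6] [0.5358 0.001  0.0494] [[ 0.5124 -0.0347  0.0107]
 [ 0.56    0.0364  0.055 ]]
657 [0.5364 0.0018 0.0515] ((536.8324584960938, 1.6707496643066406), (30.347558975219727, 82.50725555419922), 25.37747573852539)
rim (array([ 0.5363, -0.001 ]), 0.08020343631505966) 0.06999388056476445
```

View pics/tub.png

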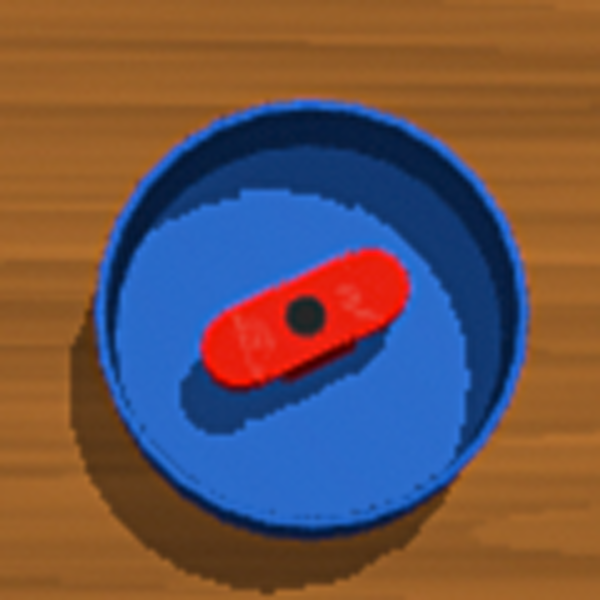

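Request:
{"fn": "jog_arm", "kwargs": {
  "deltas": [
    {"hand": 1, "offset": [0.1, 0.04, -0.1], "yaw": 0},
    {"hand": 1, "offset": [0.25, 0.1, -0.1], "yaw": -0.05},
    {"hand": 1, "offset": [0.4, 0.18, -0.1], "yaw": -0.1},
    {"hand": 1, "offset": [0.6, 0.26, -0.1], "yaw": -0.15},
    {"hand": 1, "offset": [0.8, 0.34, -0.1], "yaw": -0.2},
    {"hand": 1, "offset": [0.95, 0.42, -0.1], "yaw": -0.25},
    {"hand": 1, "offset": [1, 0.5, -0.1], "yaw": -0.282},
    {"hand": 1, "offset": [1, 0.525, -0.1], "yaw": -0.282},
    {"hand": 1, "offset": [1, 0.525, -0.1], "yaw": -0.282},
    {"hand": 1, "offset": [1, 0.525, -0.1], "yaw": -0.282}
  ]
}}

```text
t: 10.37
tool_pos: [0.5362, -0.0913, 0.3143]
ee_rot: [0.535, 0.845, -0.0, -0.0]
force: [-0.6, -0.2, -0.7]
width: 0.0854
gripper_force: 0.0
```

```bash
cat > hd.py <<'E'
from h import *
np.set_printoptions(precision=4,suppress=True)
s=bot.get_state();print(s['tool_pos'],s['ee_rot'])
q=s['ee_rot']; psi=2*np.arctan2(q[1],q[0]); X=np.array([np.cos(psi),np.sin(psi)]);Y=np.array([np.sin(psi),-np.cos(psi)])
print("psi",np.degrees(psi))
E
python3 - <<'E'
from hd import *
d=np.array([.5366,.0017])-s['tool_pos'][:2]; print("to handle units",d@X/.2,d@Y/.2)
p=bot.camera("top"); P,(u,v)=pts(p)
# housing top by colour+depth
b=p["img"][v,u].astype(int); yel=(b[:,2]>150)&(b[:,0]<70)&(b[:,1]>110)
def sel(m): return P[m]
q=P[yel&(np.abs(P[:,2]-.048)<.004)&(np.hypot(P[:,0]-.44,P[:,1]-.296)<.06)]
print("housing",len(q),cv2.minAreaRect(q[:,:2].astype(np.float32)*1000))
n=np.hypot(P[:,0]-.44,P[:,1]-.296)<.03
sp=P[n&(P[:,2]>.062)]; print("spindle top",len(sp),sp.mean(0),sp[:,2].max(),sp.min(0),sp.max(0))
pl=P[~yel&n&(P[:,2]>.048)&(P[:,2]<.056)&(b.sum(1)<330)]; print("collar",circ(pl[:,:2]))
w=bot.camera("wrist"); save(w,"w1")
E
```

```text
[ 0.5362 -0.0913  0.3143] [ 0.5347  0.845  -0.0004 -0.0003]
psi 115.35125157934334
to handle units 0.4191805422856291 0.20103981192779274
housing 1030 ((433.75799560546875, 300.00518798828125), (68.95085906982422, 69.51998138427734), 6.8414764404296875)
spindle top 74 [0.4335 0.2986 0.0719] 0.0813175085012937 [0.4259 0.2928 0.0624] [0.4403 0.3065 0.0813]
collar (array([0.4327, 0.2998]), 0.019643498584628105)
```

Request:
{"fn": "jog_arm", "kwargs": {
  "deltas": [
    {"hand": 1, "offset": [0.2, 0.1, 0], "yaw": 0},
    {"hand": 1, "offset": [0.4, 0.19, 0], "yaw": 0},
    {"hand": 1, "offset": [0.419, 0.201, 0], "yaw": 0},
    {"hand": 1, "offset": [0.419, 0.201, 0.05], "yaw": 0},
    {"hand": 1, "offset": [0.419, 0.201, 0.17], "yaw": 0},
    {"hand": 1, "offset": [0.419, 0.201, 0.3], "yaw": 0},
    {"hand": 1, "offset": [0.419, 0.201, 0.43], "yaw": 0},
    {"hand": 1, "offset": [0.419, 0.201, 0.54], "yaw": 0},
    {"hand": 1, "offset": [0.419, 0.201, 0.61], "yaw": 0},
    {"hand": 1, "offset": [0.419, 0.201, 0.61], "yaw": 0}
  ]
}}

```text
t: 11.3
tool_pos: [0.5341, 0.0005, 0.1884]
ee_rot: [0.535, 0.845, -0.002, -0.004]
force: [-0.6, 0.0, -0.3]
width: 0.0857
gripper_force: 0.0
```

Request:
{"fn": "jog_arm", "kwargs": {
  "deltas": [
    {"hand": 0, "offset": [0, 0, 0], "yaw": 0},
    {"hand": 0, "offset": [0, 0, 0], "yaw": 0},
    {"hand": 0, "offset": [0, 0, 0], "yaw": 0},
    {"hand": 0, "offset": [0, 0, 0], "yaw": 0},
    {"hand": 0, "offset": [0, 0, 0], "yaw": 0},
    {"hand": 0, "offset": [0, 0, 0], "yaw": 0},
    {"hand": 0, "offset": [0, 0, 0], "yaw": 0},
    {"hand": 0, "offset": [0, 0, 0], "yaw": 0},
    {"hand": 0, "offset": [0, 0, 0], "yaw": 0},
    {"hand": 0, "offset": [0, 0, 0], "yaw": 0}
  ]
}}

```text
t: 12.13
tool_pos: [0.5376, 0.0021, 0.1942]
ee_rot: [0.534, 0.845, 0.0, 0.001]
force: [-0.3, -1.0, 6.0]
width: 0.0293
gripper_force: 60.2
```

Request:
{"fn": "jog_arm", "kwargs": {
  "deltas": [
    {"hand": 0, "offset": [0, 0, -0.01], "yaw": 0},
    {"hand": 0, "offset": [0, 0, -0.03], "yaw": 0},
    {"hand": 0, "offset": [0, 0, -0.07], "yaw": 0},
    {"hand": 0, "offset": [0, 0, -0.14], "yaw": 0},
    {"hand": 0, "offset": [0, 0, -0.23], "yaw": 0},
    {"hand": 0, "offset": [0, 0, -0.33], "yaw": 0},
    {"hand": 0, "offset": [0, 0, -0.43], "yaw": 0},
    {"hand": 0, "offset": [0, 0, -0.53], "yaw": 0},
    {"hand": 0, "offset": [0, 0, -0.6], "yaw": 0},
    {"hand": 0, "offset": [0, 0, -0.64], "yaw": 0}
  ]
}}

```text
t: 12.97
tool_pos: [0.5371, 0.0022, 0.3232]
ee_rot: [0.534, 0.845, 0.001, 0.002]
force: [0.2, 0.6, -1.5]
width: 0.0293
gripper_force: 59.3
```

Run:
```python
from hd import *
print(s['force'],s['width'],s['gripper_force'])
for c in ["scene","wrist"]:
    w=bot.camera(c); 
    print(c,np.linalg.inv(w["extrinsics"])[:3,:4])
    for r in bot.trace("handle",w)[:1]:
        H,_=pts(w,r["pixels"]); print(r["score"],r["rect"],len(H),np.median(H,0),np.percentile(H,[3,97],axis=0)); np.save(c+"H.npy",H)
        # in tool axes relative to TCP
        D=H-s['tool_pos']; T=np.c_[D[:,:2]@X,D[:,:2]@Y,-D[:,2]]; print(np.percentile(T,[1,3,50,97,99],axis=0))
    if c=="scene": l,t,r_,b=[int(x) for x in r["rect"]]; i=w["img"][max(t-40,0):b+40,l-50:r_+50]; A=cv2.resize(i,None,fx=4,fy=4)[:600,:500]
    else: B=cv2.resize(w["img"],(400,300))
o=np.zeros((600,800,3),np.uint8); o[:min(600,A.shape[0]),:400]=A[:600,:400]if A.shape[1]>=400 else 0; o[:300,400:]=B; cv2.imwrite("pics/hold.png",o)
```

```text
[0.5371 0.0022 0.3232] [0.5342 0.8453 0.0007 0.0016]
psi 115.41415660187997
[ 0.2409  0.6048 -1.4586] 0.02926539704519124 59.26736533641815
scene [[ 0.7166  0.4083 -0.5655  1.1085]
 [ 0.6971 -0.4452  0.5619 -0.5503]
 [-0.0224 -0.7969 -0.6037  0.6605]]
0.69 [294.8, 178.0, 322.7, 212.2] 541 [ 0.551  -0.0108  0.1788] [[ 0.5208 -0.0352  0.1368]
 [ 0.5645  0.0239  0.1815]]
[[-0.0419 -0.0112  0.1414]
 [-0.0414 -0.0104  0.1417]
 [-0.0153  0.0046  0.1444]
 [ 0.0272  0.017   0.1865]
 [ 0.0331  0.0174  0.1881]]
wrist [[ 0.9036  0.4126  0.115   0.5095]
 [ 0.4283 -0.872  -0.237   0.0621]
 [ 0.0025  0.2635 -0.9647  0.292 ]]
0.6 [266.8, 213.5, 363.8, 420.2] 17752 [0.5338 0.0121 0.1797] [[ 0.5152 -0.0199  0.1727]
 [ 0.5552  0.0393  0.1808]]
[[-0.0253 -0.0134  0.1422]
 [-0.0234 -0.0127  0.1424]
 [ 0.0105  0.0012  0.1436]
 [ 0.0394  0.0149  0.1505]
 [ 0.0403  0.0156  0.1584]]
```

View pics/hold.png

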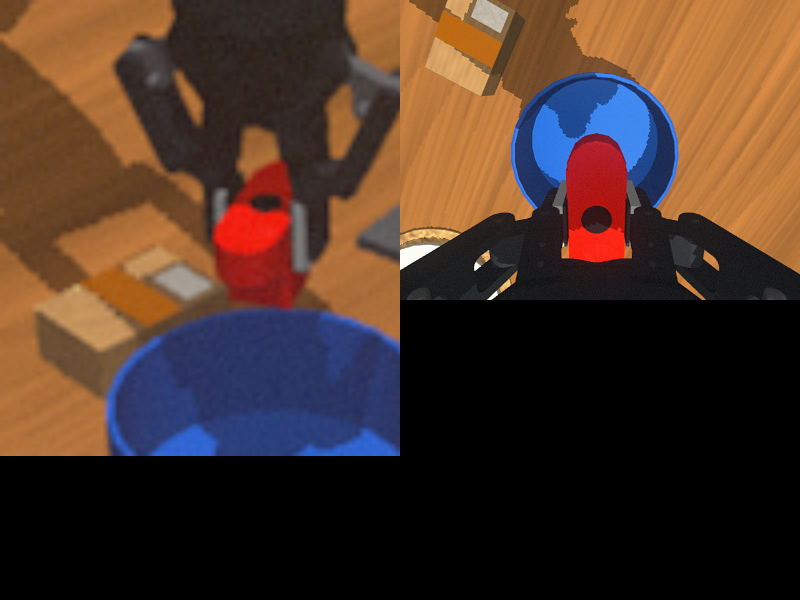

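Request:
{"fn": "jog_arm", "kwargs": {
  "deltas": [
    {"hand": 0, "offset": [0.03, 0, 0], "yaw": 0.01},
    {"hand": 0, "offset": [0.1, 0.02, 0], "yaw": 0.03},
    {"hand": 0, "offset": [0.2, 0.04, 0], "yaw": 0.06},
    {"hand": 0, "offset": [0.32, 0.06, 0], "yaw": 0.09},
    {"hand": 0, "offset": [0.45, 0.08, 0], "yaw": 0.12},
    {"hand": 0, "offset": [0.58, 0.1, 0], "yaw": 0.15},
    {"hand": 0, "offset": [0.71, 0.12, 0], "yaw": 0.18},
    {"hand": 0, "offset": [0.83, 0.14, 0], "yaw": 0.2},
    {"hand": 0, "offset": [0.93, 0.16, 0], "yaw": 0.206},
    {"hand": 0, "offset": [1, 0.172, 0], "yaw": 0.206}
  ]
}}

```text
t: 14.0
tool_pos: [0.4805, 0.1992, 0.3188]
ee_rot: [0.663, 0.749, -0.001, -0.001]
force: [0.4, -0.4, -0.6]
width: 0.0293
gripper_force: 59.3
```

Run:
```python
from hd import *
w=bot.camera("wrist"); P,(u,v)=pts(w); b=w["img"][v,u].astype(int)
top=np.abs(s['tool_pos'][2]-.1436-P[:,2])<.004
D=P-s['tool_pos']; T=np.c_[D[:,:2]@X,D[:,:2]@Y,-D[:,2]]
m=top&(np.abs(u-315)<30)&(np.abs(v-350)<30)&(b[:,2]<70); print("dot",m.sum(),T[m].mean(0),T[m].min(0),T[m].max(0))
r=bot.trace("handle",w)[0]; M=r["pixels"][v,u]&top&(b[:,2]>90)&(b[:,1]<60)
R=cv2.minAreaRect(T[M][:,:2].astype(np.float32)*1000); print(R)
# housing again, unobstructed?
p=bot.camera("top"); P,(u,v)=pts(p);b=p["img"][v,u].astype(int); yel=(b[:,2]>150)&(b[:,0]<70)&(b[:,1]>110)
q=P[yel&(np.abs(P[:,2]-.048)<.004)&(np.hypot(P[:,0]-.4335,P[:,1]-.2995)<.052)]
print("housing top",len(q),cv2.minAreaRect(q[:,:2].astype(np.float32)*1000))
sc=bot.camera("scene"); P,(u,v)=pts(sc);b=sc["img"][v,u].astype(int); yel=(b[:,2]>150)&(b[:,0]<70)&(b[:,1]>110)
q=P[yel&(np.abs(P[:,2]-.048)<.0025)&(np.hypot(P[:,0]-.4335,P[:,1]-.2995)<.052)]
print("housing scene",len(q),cv2.minAreaRect(q[:,:2].astype(np.float32)*1000),q.mean(0))
d=np.array([.4337,.3])-s['tool_pos'][:2]; print("units",d@X/.2,d@Y/.2)
```

```text
[0.4805 0.1992 0.3188] [ 0.6631  0.7485 -0.0014 -0.0014]
psi 96.92888855139249
dot 1650 [-0.0003 -0.0001  0.1425] [-0.0086 -0.008   0.1405] [0.008  0.0076 0.1444]
((7.164482116699219, 0.05595588684082031), (30.250349044799805, 68.70086669921875), 89.78543853759766)
housing top 729 ((433.7666015625, 300.4485778808594), (69.01819610595703, 69.159423828125), 6.926126480102539)
housing scene 255 ((437.35455322265625, 300.12274169921875), (70.13467407226562, 71.79885864257812), 5.5610527992248535) [0.444  0.2956 0.0482]
units 0.5286135394269331 -0.17161869652272152
```

Request:
{"fn": "jog_arm", "kwargs": {
  "deltas": [
    {"hand": 0, "offset": [0.08, -0.03, 0], "yaw": 0},
    {"hand": 0, "offset": [0.18, -0.06, 0], "yaw": 0},
    {"hand": 0, "offset": [0.29, -0.09, 0], "yaw": 0},
    {"hand": 0, "offset": [0.4, -0.12, 0], "yaw": 0},
    {"hand": 0, "offset": [0.48, -0.15, 0], "yaw": 0},
    {"hand": 0, "offset": [0.529, -0.172, 0.04], "yaw": 0},
    {"hand": 0, "offset": [0.529, -0.172, 0.1], "yaw": 0},
    {"hand": 0, "offset": [0.529, -0.172, 0.16], "yaw": 0},
    {"hand": 0, "offset": [0.529, -0.172, 0.2], "yaw": 0},
    {"hand": 0, "offset": [0.529, -0.172, 0.22], "yaw": 0}
  ]
}}

```text
t: 15.03
tool_pos: [0.4348, 0.2971, 0.2738]
ee_rot: [0.664, 0.748, -0.002, -0.001]
force: [0.6, 0.3, -1.4]
width: 0.0291
gripper_force: 59.3
```

Run:
```python
from hd import *
sc=bot.camera("scene"); s=bot.get_state(); q=s['ee_rot'];psi=2*np.arctan2(q[1],q[0]); X=np.array([np.cos(psi),np.sin(psi)]);Y=np.array([np.sin(psi),-np.cos(psi)])
print(s['tool_pos'],np.degrees(psi),s['force'])
d=np.array([.4337,.3])-s['tool_pos'][:2]; print("units",d@X/.2,d@Y/.2)
i=sc["img"][110:240,320:450]; cv2.imwrite("pics/ab.png",cv2.resize(i,(600,600),interpolation=cv2.INTER_CUBIC))
```

```text
[0.4348 0.2971 0.2738] [ 0.664   0.7477 -0.0023 -0.0007]
psi 96.78197395484378
[0.4347 0.2971 0.2738] 96.77932834521428 [-0.1472 -0.2126 -2.5474]
units 0.014889060108551856 -0.0034492187099191903
```

View pics/ab.png

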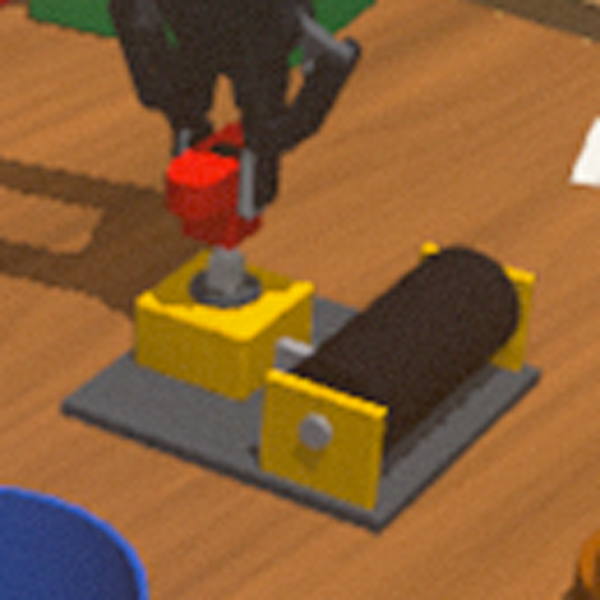

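Request:
{"fn": "jog_arm", "kwargs": {
  "deltas": [
    {"hand": 0, "offset": [0.015, -0.003, 0], "yaw": 0},
    {"hand": 0, "offset": [0.015, -0.003, 0], "yaw": 0},
    {"hand": 0, "offset": [0.015, -0.003, 0.01], "yaw": 0},
    {"hand": 0, "offset": [0.015, -0.003, 0.02], "yaw": 0},
    {"hand": 0, "offset": [0.015, -0.003, 0.028], "yaw": 0},
    {"hand": 0, "offset": [0.015, -0.003, 0.036], "yaw": 0},
    {"hand": 0, "offset": [0.015, -0.003, 0.042], "yaw": 0},
    {"hand": 0, "offset": [0.015, -0.003, 0.046], "yaw": 0},
    {"hand": 0, "offset": [0.015, -0.003, 0.05], "yaw": 0},
    {"hand": 0, "offset": [0.015, -0.003, 0.05], "yaw": 0}
  ]
}}

```text
t: 15.92
tool_pos: [0.4342, 0.3014, 0.2665]
ee_rot: [0.663, 0.748, -0.0, -0.0]
force: [0.0, 0.1, -0.7]
width: 0.0292
gripper_force: 59.3
```

Run:
```python
from hd import *
print(s['force'],s['ft_torque'])
d=np.array([.4337,.3])-s['tool_pos'][:2]; print("units",d@X/.2,d@Y/.2)
```

```text
[0.4342 0.3014 0.2665] [ 0.6635  0.7482 -0.0002 -0.0001]
psi 96.87156478669603
[ 0.0312  0.1413 -0.6672] [ 0.0206  0.0094 -0.0252]
units -0.006803197857842381 -0.003096576597480821
```

Request:
{"fn": "jog_arm", "kwargs": {
  "deltas": [
    {"hand": 0, "offset": [-0.007, -0.003, 0], "yaw": 0},
    {"hand": 0, "offset": [-0.007, -0.003, 0], "yaw": 0},
    {"hand": 0, "offset": [-0.007, -0.003, 0.005], "yaw": 0},
    {"hand": 0, "offset": [-0.007, -0.003, 0.01], "yaw": 0},
    {"hand": 0, "offset": [-0.007, -0.003, 0.015], "yaw": 0},
    {"hand": 0, "offset": [-0.007, -0.003, 0.02], "yaw": 0},
    {"hand": 0, "offset": [-0.007, -0.003, 0.025], "yaw": 0},
    {"hand": 0, "offset": [-0.007, -0.003, 0.03], "yaw": 0},
    {"hand": 0, "offset": [-0.007, -0.003, 0.03], "yaw": 0},
    {"hand": 0, "offset": [-0.007, -0.003, 0.03], "yaw": 0}
  ]
}}

```text
t: 16.75
tool_pos: [0.4338, 0.3, 0.2605]
ee_rot: [0.663, 0.748, -0.0, -0.0]
force: [-0.3, 0.1, -1.3]
width: 0.0294
gripper_force: 59.3
```

Run:
```python
from hd import *
print(s['force'],s['ft_torque'])
d=np.array([.4337,.3])-s['tool_pos'][:2]; print("units",d@X/.2,d@Y/.2)
```

```text
[0.4338 0.3    0.2605] [ 0.6635  0.7482 -0.0001 -0.    ]
psi 96.86813247139433
[-0.3087  0.1493 -1.2914] [ 0.0046 -0.0301  0.088 ]
units 0.00016885792621932721 -0.0002527442927857901
```

Request:
{"fn": "jog_arm", "kwargs": {
  "deltas": [
    {"hand": 0, "offset": [0, 0, 0.004], "yaw": 0},
    {"hand": 0, "offset": [0, 0, 0.008], "yaw": 0},
    {"hand": 0, "offset": [0, 0, 0.012], "yaw": 0},
    {"hand": 0, "offset": [0, 0, 0.016], "yaw": 0},
    {"hand": 0, "offset": [0, 0, 0.02], "yaw": 0},
    {"hand": 0, "offset": [0, 0, 0.024], "yaw": 0},
    {"hand": 0, "offset": [0, 0, 0.028], "yaw": 0},
    {"hand": 0, "offset": [0, 0, 0.03], "yaw": 0},
    {"hand": 0, "offset": [0, 0, 0.03], "yaw": 0},
    {"hand": 0, "offset": [0, 0, 0.03], "yaw": 0}
  ]
}}

```text
t: 17.58
tool_pos: [0.4338, 0.3, 0.2546]
ee_rot: [0.663, 0.748, -0.0, -0.0]
force: [0.1, -0.1, -0.7]
width: 0.0292
gripper_force: 59.3
```

Request:
{"fn": "jog_arm", "kwargs": {
  "deltas": [
    {"hand": 0, "offset": [0, 0, 0.007], "yaw": 0},
    {"hand": 0, "offset": [0, 0, 0.014], "yaw": 0},
    {"hand": 0, "offset": [0, 0, 0.021], "yaw": 0},
    {"hand": 0, "offset": [0, 0, 0.028], "yaw": 0},
    {"hand": 0, "offset": [0, 0, 0.035], "yaw": 0},
    {"hand": 0, "offset": [0, 0, 0.042], "yaw": 0},
    {"hand": 0, "offset": [0, 0, 0.049], "yaw": 0},
    {"hand": 0, "offset": [0, 0, 0.055], "yaw": 0},
    {"hand": 0, "offset": [0, 0, 0.055], "yaw": 0},
    {"hand": 0, "offset": [0, 0, 0.055], "yaw": 0}
  ]
}}

```text
t: 18.42
tool_pos: [0.4337, 0.3, 0.2435]
ee_rot: [0.663, 0.748, -0.0, -0.0]
force: [0.6, 0.3, -1.9]
width: 0.0293
gripper_force: 59.3
```

Request:
{"fn": "jog_arm", "kwargs": {
  "deltas": [
    {"hand": 0, "offset": [0, 0, 0.002], "yaw": 0},
    {"hand": 0, "offset": [0, 0, 0.004], "yaw": 0},
    {"hand": 0, "offset": [0, 0, 0.006], "yaw": 0},
    {"hand": 0, "offset": [0, 0, 0.008], "yaw": 0},
    {"hand": 0, "offset": [0, 0, 0.01], "yaw": 0},
    {"hand": 0, "offset": [0, 0, 0.01], "yaw": 0},
    {"hand": 0, "offset": [0, 0, 0.01], "yaw": 0},
    {"hand": 0, "offset": [0, 0, 0.01], "yaw": 0},
    {"hand": 0, "offset": [0, 0, 0.01], "yaw": 0},
    {"hand": 0, "offset": [0, 0, 0.01], "yaw": 0}
  ]
}}

```text
t: 19.25
tool_pos: [0.4338, 0.3, 0.2417]
ee_rot: [0.663, 0.748, 0.0, 0.0]
force: [-0.2, -0.3, -1.1]
width: 0.029
gripper_force: 59.3
```

Request:
{"fn": "jog_arm", "kwargs": {
  "deltas": [
    {"hand": 0, "offset": [0, 0, 0.001], "yaw": 0},
    {"hand": 0, "offset": [0, 0, 0.002], "yaw": 0},
    {"hand": 0, "offset": [0, 0, 0.003], "yaw": 0},
    {"hand": 0, "offset": [0, 0, 0.004], "yaw": 0},
    {"hand": 0, "offset": [0, 0, 0.005], "yaw": 0},
    {"hand": 0, "offset": [0, 0, 0.005], "yaw": 0},
    {"hand": 0, "offset": [0, 0, 0.005], "yaw": 0},
    {"hand": 0, "offset": [0, 0, 0.005], "yaw": 0},
    {"hand": 0, "offset": [0, 0, 0.005], "yaw": 0},
    {"hand": 0, "offset": [0, 0, 0.005], "yaw": 0}
  ]
}}

```text
t: 20.08
tool_pos: [0.4338, 0.3, 0.2411]
ee_rot: [0.663, 0.748, 0.0, 0.0]
force: [-2.5, -0.7, 6.1]
width: 0.0295
gripper_force: 59.9
```

Request:
{"fn": "jog_arm", "kwargs": {
  "deltas": [
    {"hand": 0.2, "offset": [0, 0, -0.003], "yaw": 0},
    {"hand": 0.4, "offset": [0, 0, -0.003], "yaw": 0},
    {"hand": 0.6, "offset": [0, 0, -0.003], "yaw": 0},
    {"hand": 0.6, "offset": [0, 0, -0.003], "yaw": 0},
    {"hand": 0.6, "offset": [0, 0, -0.003], "yaw": 0},
    {"hand": 0.6, "offset": [0, 0, -0.003], "yaw": 0},
    {"hand": 0.6, "offset": [0, 0, -0.05], "yaw": 0},
    {"hand": 0.6, "offset": [0, 0, -0.2], "yaw": 0},
    {"hand": 0.6, "offset": [0, 0, -0.4], "yaw": 0},
    {"hand": 0.6, "offset": [0, 0, -0.6], "yaw": 0}
  ]
}}

```text
t: 20.92
tool_pos: [0.4332, 0.2997, 0.3615]
ee_rot: [0.664, 0.748, -0.001, -0.001]
force: [1.5, 0.8, 0.1]
width: 0.051
gripper_force: 0.0
```

Request:
{"fn": "jog_arm", "kwargs": {
  "deltas": [
    {"hand": 0.6, "offset": [-0.2, 0, 0], "yaw": 0},
    {"hand": 0.6, "offset": [-0.4, 0, 0], "yaw": 0},
    {"hand": 0.6, "offset": [-0.6, 0, 0], "yaw": 0},
    {"hand": 0.6, "offset": [-0.8, 0, 0], "yaw": 0},
    {"hand": 0.6, "offset": [-0.9, 0, 0], "yaw": 0},
    {"hand": 0.6, "offset": [-0.9, 0, 0], "yaw": 0},
    {"hand": 0.6, "offset": [-0.9, 0, 0], "yaw": 0},
    {"hand": 0.6, "offset": [-0.9, 0, 0], "yaw": 0},
    {"hand": 0.6, "offset": [-0.9, 0, 0], "yaw": 0},
    {"hand": 0.6, "offset": [-0.9, 0, 0], "yaw": 0}
  ]
}}

```text
t: 21.75
tool_pos: [0.4551, 0.1224, 0.3608]
ee_rot: [0.663, 0.749, 0.0, -0.0]
force: [0.9, 0.9, -0.5]
width: 0.051
gripper_force: 0.0
```

Run:
```python
from hd import *
p=bot.camera("top"); P,(u,v)=pts(p); b=p["img"][v,u].astype(int)
m=(np.hypot(P[:,0]-.4337,P[:,1]-.3)<.06)&(P[:,2]>.088); t=P[m]; print("handle",len(t),np.median(t[:,2]),cv2.minAreaRect(t[:,:2].astype(np.float32)*1000))
t=P[(np.hypot(P[:,0]-.43,P[:,1]+.29)<.11)&(P[:,2]>.012)&(P[:,2]<.032)]; print("plate",circ(t[:,:2]),np.median(t[:,2]))
t=P[(np.hypot(P[:,0]-.5357,P[:,1])<.1)&(P[:,2]>.062)&(P[:,2]<.078)]; print("rim",circ(t[:,:2]))
o=np.hstack([p["img"][100:380,60:520]]); cv2.imwrite("pics/end.png",cv2.resize(o,(800,487)))
```

```text
[0.4551 0.1224 0.3608] [ 0.6628  0.7488  0.0001 -0.0001]
psi 96.98006305769638
handle 148 0.09898369800638691 ((428.9515075683594, 331.99322509765625), (29.088956832885742, 17.966766357421875), 3.894958734512329)
plate (array([ 0.4302, -0.2911]), 0.08529731631278992) 0.01647182434093165
rim (array([ 0.5362, -0.0006]), 0.08012175559997559)
```

View pics/end.png

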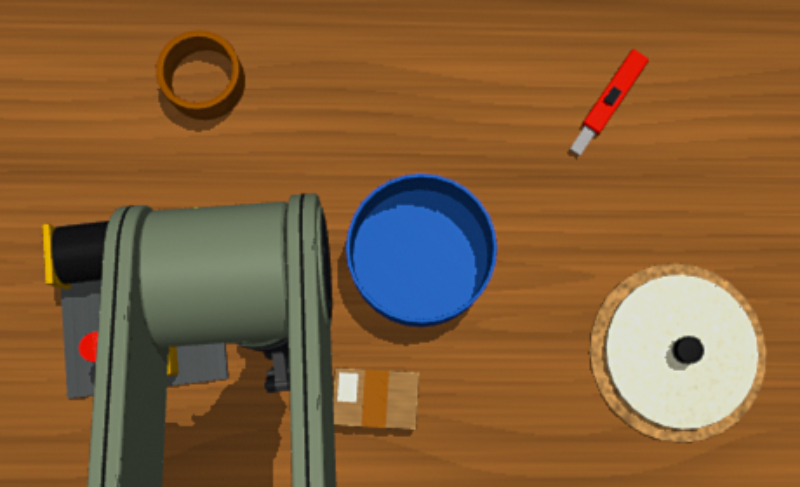

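```bash
python3 -c "
from cell import bot
print(bot.job_done())"
```

```text
the job is handed in; nothing more can be done
None
```

The lid is knob up in the middle of the mat, and the red handle is fitted on the spindle, down on the collar and released. The last camera view shows the tub, tape, cutter and carton in place. The job was handed in at about 22 s, and the hand-in returned no verdict.

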